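Put the skewed lid of the specimen dish back on

TASK

The lid of the specimen dish was pushed askew and is not closed. Take the lid by its tab and raise the tab side first, with the opposite edge still resting on the dish, until the tab side stands about 20 mm clear above the rim; then lift the whole lid just clear of the dish and lower it gently back on, centred and sitting flush all round, with the dish left where it stands and the things round it undisturbed. Never carry the lid higher than about 50 mm above the dish's rim.

Things in the scene. Friction and masses are not known exactly. Their poses are not given: they have to be found in the camera images.
- dish: White round open dish, 100 mm outside diameter, 30 mm high, wall 4 mm, holding three small specimens (fixed, below the rim); stands loose on the worktop, 0.6 kg. Origin at the centre of its underside, z up; its x axis has no visible mark.
- lid: Round shallow grey plastic lid, 0.13 kg, 120 mm across, 14 mm high: 4 mm flat top, 10 mm deep skirt, 114 mm inside (7 mm play round the dish). Origin on its axis at the skirt's lower edge; z is its axis, the tab points along -x. It starts off-centre, shifted towards the tab, tilted about 7 degrees, tab side low. Closed it is level, its top on the rim, origin 20 mm above the worktop.
- lid_tab (a point): Point inside the lid's thumb tab, on its centre line, 80 mm from the lid's axis, 9 mm above the skirt's lower edge. The tab is a flat bar 24 mm wide with parallel sides, 8 mm thick, from 60 to 94 mm from the lid's axis; fingers can straddle it from above and pinch its width. Axes as the lid's.
- near_edge (a point): Lower edge of the lid's skirt on the tab side (lid frame x = -58.5 mm, z = 0).
- far_edge (a point): Lower edge of the lid's skirt opposite the tab (lid frame x = +58.5 mm, z = 0).
- loupe: Bystander: black round eye loupe, 36 mm across, 42 mm high, standing loose beyond the dish. Origin at the centre of its underside.
- clay_block: Bystander: yellowish block of levelling clay, 33x61x22 mm, loose. Origin at the centre of its underside.
- timer: Bystander: white square timer, 64x64x18 mm, loose. Origin at the centre of its underside.
- brush: Bystander: wooden brush, 22x171x12 mm, loose. Origin at the centre of its underside.
- spanner: Bystander: steel spanner, 37x183x7 mm, lying loose. Origin at the centre of its underside.
Not all that is in view belongs to the job. Of the things shaped like the lid, the grey one is meant.

How it is judged:
By the outcome, as a careful person would: the job done as asked, in the order asked, and still so for the second after the job is handed in, with the robot touching nothing.
It also fails if it takes over 40 s, if anything falls off the work surface, if the arm or the gripper's body presses on something with over 40 N, if the wrist force passes 120 N, or if a joint passes its speed limit or range.

ROBOT

A 6-joint arm with a two-finger parallel gripper is mounted at the origin on a cart in front of the work surface, level with it; the furniture and walls round the work are solid. World frame = base frame: x ahead of the robot, y to its left, z up, the work surface at z = 0. Lengths are in m, angles in rad, forces in N, time in s.
With the tool pointing down it reaches from about 0.325 to 0.775 m from the base axis. Payload 9.3 kg.
Tool frame: the origin (TCP) lies on the centre line of the jaws, within the pads' length; the fingertips stand manip.tip_reach ahead of it and the grasp point (between the pads) is the TCP (manip.tip_reach is the distance from the TCP to the fingertips, in m); z points along the fingers, y is the direction in which the jaws open and shut (so a half turn about z gives the same grasp; the last joint's range is limited). The gripper opens to 85 mm and grips with 20 to 120 N. Pads are 22 mm wide; open, the fingers measure 114 mm over their backs; the gripper's body (76 mm by 85 mm) begins 54 mm behind the grasp point. The pads swing forward as they close: fully open they stand 13 mm farther back than shut.
Start: joints at [-0.153, 0.259, 0.021, 1.334, 0, 1.418], TCP at [0.55, -0, 0.25] pointing down, gripper open.
Joint ranges: [-3.04, 3.04], [-0.91, 1.82], [-1.04, 1.36], [-1.92, 1.95], [-1.52, 1.45], [-3.14, 3.14]. Speed limits (rad/s): [2.22, 2.22, 2.79, 3.14, 3.14, 3.14].

INTERFACE

Orientations are given as a rotation vector (axis times angle).
In Python, from station import manip gives the robot as it stands.
- The arm moves only by the tool drive_tool, never from a script. Its argument "moves" is one flat list of numbers, 5 for each row, row after row: the finger opening in mm, from 0 to 85.4, then the shift along the tool's x, y, z in units of 60 mm (1.0 is 60 mm), then the turn about the tool's z in units of 8 degrees (1.0 is 8 degrees). A call has 1 to 10 rows; each row shifts and turns the pose as measured when the row begins, along the tool's axes as they then stand; what a row does not reach is not made up. A row lasts 1/8 s, in which the tool goes at most 62.5 mm and 10.7 degrees, less where a joint would pass 70% of its speed; a pose out of reach is approached as far as the arm can. A call is refused whole if a number of a shift passes 1 or a number of a turn 1, either way. A call with a gripper value outside its range is refused whole. The fingers move at their own pace and stop on an object; "force" is the grip in N (left out, the last holds). Time passes only in rows, so rows that do not move let the fingers close. It gives the time, the measured TCP pose, the force and the opening at its end, in the units of the state.
- manip.sense(): the state, without advancing time (a new reading comes with each control period).
- manip.get_image(name): name is "scene" or "side" or "wrist"; returns a dict with "color" (480x640x3 uint8, red, green, blue), "range_z" (480x640 float32, m along the optical axis (not along the pixel's ray), 0 where there is no reading), "vertical_fov" (degrees; the focal length in pixels is half the picture's height over the tangent of half this angle, whatever the lens; pixels are square), "cx", "cy" (the principal point, pixels), "xyz" and "rotation" of the camera in the world. Camera axes: x right, y down, z forward; pixel columns grow to the right and rows downward; lengths in m; the calibration is good to about 2 mm. The wrist camera is an equidistant fisheye: a pixel r from the principal point sees the ray r / f radians off the axis. A picture is of the moment at which its call begins.
- manip.close_job(): hands the job in, once; it reports no verdict.
The state is a dict: "time": time; "q": joint angles; "qd": joint speeds; "joint_efforts": joint torques, N m; "tool_pos": TCP position; "ee_rot": TCP orientation; "contact_force": force on the tool from outside, world axes, zero at the start; "torque": the same for the moment, N m; "grip_width": finger opening in m.
Only numpy, scipy, OpenCV 4.12 (cv2) and the standard library are available. Lean on these libraries where they do the work, as an engineer would, in place of code of your own. Each camera call takes 0.05 s, during which the arm holds its last target.

## Working session

There is one attempt and no reset: what is moved stays moved. The work goes in short steps, Python scripts to look and compute and a tool call to move; the robot and the scene stay as the last step left them, time stands still between calls to the robot, and variables do not carry over. Pictures are saved under pics/ and viewed, and the job is handed in when it is done.

Besides the shell and the picture viewer there is one more tool, called as name(argument=value, ...) on one line, values as JSON. drive_tool: Moves the arm, as the interface text tells. Its arguments: {"type":"object","properties":{"moves":{"type":"array"},"force":{"type":"number"}},"required":["moves"]}

```bash
mkdir -p pics; ls
cat > h.py <<'E'
import numpy as np,cv2
from station import manip
from scipy.spatial.transform import Rotation as R
def cap(name,fn):
    d=manip.get_image(name)
    cv2.imwrite(f'pics/{fn}.png',d['color'][:,:,::-1]); np.savez(f'pics/{fn}.npz',**d); return d
def load(fn): return np.load(f'pics/{fn}.npz')
def rot(d):
    r=np.array(d['rotation'],float)
    return r if r.shape==(3,3) else R.from_rotvec(r).as_matrix()
def cloud(d):
    H,W=d['range_z'].shape; f=H/2/np.tan(np.radians(float(d['vertical_fov']))/2)
    v,u=np.mgrid[:H,:W]; z=d['range_z'].astype(float)
    p=np.stack([(u-d['cx'])/f*z,(v-d['cy'])/f*z,z],-1)
    return p@rot(d).T+np.array(d['xyz'])
E
python3 - <<'E'
from h import *
for n in ('scene','side'):
    d=cap(n,n+'0'); print(n,d['vertical_fov'],d['cx'],d['cy'],d['xyz'],d['rotation'])
print(manip.sense(),manip.tip_reach)
E
```

```text
pics
scene 50.43862125670215 327.6480276913089 236.47262224905617 [-0.28889787 -0.63441689  0.57071425] [-1.81668609  0.96752925 -0.58043713]
side 56.09785280029312 315.3902894813564 238.1719350036066 [0.16611838 0.63399173 0.63078418] [-0.74392929  2.47419226 -1.24445399]
{'time': 0.1, 'q': array([-1.52610674e-01,  2.59120556e-01,  2.08361108e-02,  1.33370889e+00,
        9.89794478e-06,  1.41818335e+00]), 'qd': array([ 0.0009017 , -0.00047109,  0.00153944,  0.00073355,  0.00145945,
        0.00178113]), 'joint_efforts': array([ 3.14176716e-03, -5.56694484e+01,  3.45071769e+01,  1.17344077e-02,
       -2.28166823e-04,  1.16645586e-05]), 'tool_pos': array([5.49765777e-01, 2.82246255e-05, 2.49734341e-01]), 'ee_rot': array([-2.22075211e+00, -2.22075722e+00,  1.09909165e-03]), 'contact_force': array([-0.0132039 ,  0.65718768, -0.22016612]), 'torque': array([ 0.01736628, -0.02544268, -0.06056221]), 'grip_width': 0.08562634019608183} 0.019
```

View pics/scene0.png

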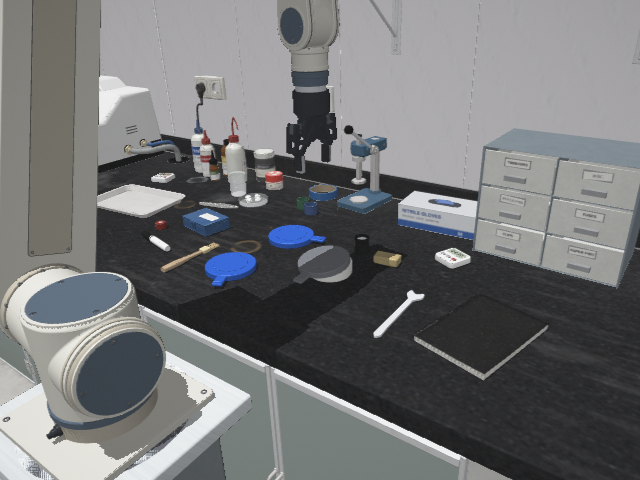

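View pics/side0.png

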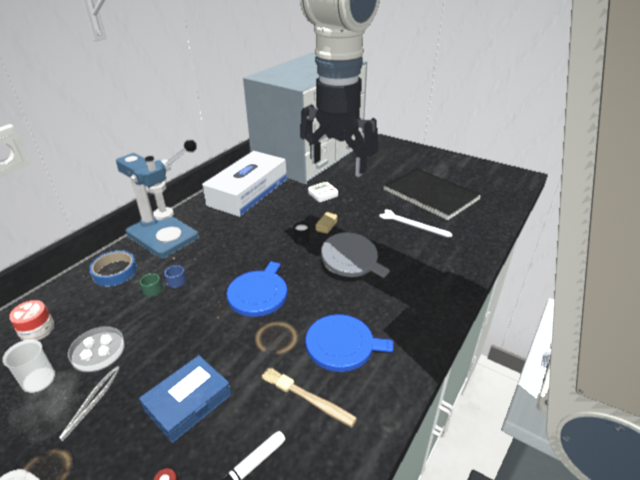

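The scene picture shows three lid-like things: a blue lid at (231,267), a blue lid at (292,237) and the grey lid on the white dish at (325,262). In the side view these are at (340,342), (257,293) and (350,255). I choose the grey one and will check it in a close crop.

Run:
```python
from h import *
a=load('scene0')['color'][225:305,270:390,::-1]; b=load('side0')['color'][215:295,300:420,::-1]
cv2.imwrite('pics/crop0.png',np.hstack([cv2.resize(a,(400,400*80//120),interpolation=2),cv2.resize(b,(400,400*80//120),interpolation=2)]))
for n,(x0,x1,y0,y1) in {'scene0':(270,420,230,300),'side0':(290,400,205,285)}.items():
    d=load(n);P=cloud(d)
    for (u,v) in ([(325,262),(303,280),(350,262),(362,240),(387,258),(231,267),(400,312),(330,275),(310,330)] if n=='scene0' else [(350,255),(378,269),(330,240),(326,223),(302,228),(340,342),(420,225),(350,273)]):
        print(n,(u,v),P[v,u].round(4),d['color'][v,u])
```

```text
scene0 (325, 262) [ 0.5162 -0.0483  0.0418] [72 73 77]
scene0 (303, 280) [ 0.4472 -0.0389  0.0269] [78 79 84]
scene0 (350, 262) [ 0.5637 -0.0833  0.0302] [129 129 128]
scene0 (362, 240) [ 0.6575 -0.0576  0.0405] [31 31 31]
scene0 (387, 258) [ 0.6426 -0.1346  0.0196] [124 113  84]
scene0 (231, 267) [0.4222 0.1515 0.0148] [ 60 107 218]
scene0 (400, 312) [ 0.4776 -0.255   0.0061] [225 228 231]
scene0 (330, 275) [ 0.495  -0.0759  0.0274] [81 82 86]
scene0 (310, 330) [ 0.3395 -0.1365  0.0005] [58 59 60]
side0 (350, 255) [ 0.5263 -0.0215  0.0369] [ 94  97 101]
side0 (378, 269) [ 0.4601 -0.0229  0.0277] [ 94  97 101]
side0 (330, 240) [ 0.5834 -0.0327  0.0463] [ 94  96 101]
side0 (326, 223) [ 0.6453 -0.113   0.0218] [138 126  93]
side0 (302, 228) [ 0.6676 -0.046   0.0383] [188 192 193]
side0 (340, 342) [0.4305 0.1757 0.0153] [ 75 138 251]
side0 (420, 225) [ 0.4615 -0.2477  0.0065] [255 255 255]
side0 (350, 273) [0.5021 0.0193 0.0276] [123 127 131]
```

View pics/crop0.png

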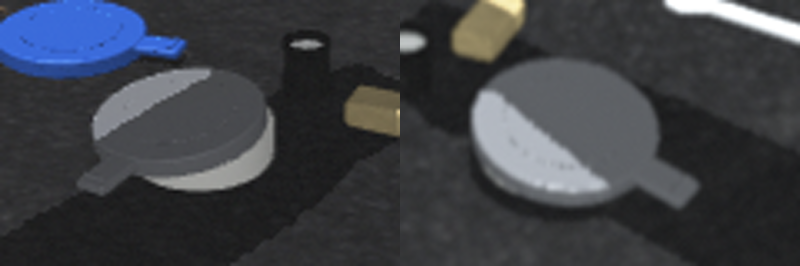

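The crop confirms the grey lid on the white dish, tilted low toward its tab (tab points toward the robot). Next I fit the poses.

```bash
cat > fit.py <<'E'
from h import *
from scipy.optimize import least_squares
def lidfit(names,box=(.40,.64,-.14,.06),zmin=.012,x0=None,verbose=True,zmax=.09):
    Q=[];N=[]
    for n in names:
        d=load(n);P=cloud(d).reshape(-1,3)
        m=(P[:,0]>box[0])&(P[:,0]<box[1])&(P[:,1]>box[2])&(P[:,1]<box[3])&(P[:,2]>zmin)&(P[:,2]<zmax)&(d['range_z'].ravel()>0)
        Q.append(P[m])
    out=[]
    for n,q in zip(names,Q):
        # ransac plane
        rng=np.random.default_rng(0);best=None
        for _ in range(500):
            a,b,c=q[rng.choice(len(q),3,False)];nn=np.cross(b-a,c-a);l=np.linalg.norm(nn)
            if l<1e-5: continue
            nn/=l; nn*=np.sign(nn[2])
            if nn[2]<.8: continue
            s=(abs((q-a)@nn)<.0015).sum()
            if best is None or s>best[0]: best=(s,nn,a)
        for _ in range(3):
            k=abs((q-best[2])@best[1])<.002; c=q[k].mean(0); nn=np.linalg.svd(q[k]-c,full_matrices=False)[2][2]; nn*=np.sign(nn[2]); best=(k.sum(),nn,c)
        p=q[k]; 
        # in-plane axes
        ex=np.cross([0,1,0],nn);ex/=np.linalg.norm(ex);ey=np.cross(nn,ex)
        uv=np.c_[(p-c)@ex,(p-c)@ey].astype(np.float32)
        # disc + tab template fit: maximise coverage via boundary: use hull w/o tab
        def cost(s):
            cx,cy,th=s; w=uv-[cx,cy]; t=np.array([-np.cos(th),-np.sin(th)])
            a=w@t; b=w@[-t[1],t[0]]
            disc=np.hypot(*w.T)-.060
            tab=np.maximum(np.maximum(a-.094,-a),abs(b)-.012)
            o=np.maximum(np.minimum(disc,tab),0)
            return o
        # occupancy template
        g=np.linspace(-.12,.12,121); G=np.stack(np.meshgrid(g,g),-1).reshape(-1,2)
        from scipy.spatial import cKDTree
        occ=np.clip(cKDTree(uv).query(G)[0]/.003,0,1)
        def tot(s):
            cx,cy,th=s; w=G-[cx,cy]; t=np.array([-np.cos(th),-np.sin(th)])
            a=w@t; b=w@[-t[1],t[0]]
            sd=np.minimum(np.hypot(*w.T)-.060,np.maximum(np.maximum(a-.094,-a),abs(b)-.012))
            ins=1/(1+np.exp(np.clip(sd/.001,-50,50)))
            return np.sum((ins-(occ<.5))**2)
        from scipy.optimize import minimize
        bs=None
        for th in np.radians(np.arange(-60,61,10)):
            r=minimize(tot,[0,0,th],method='Nelder-Mead',options=dict(initial_simplex=[[0,0,th],[.01,0,th],[0,.01,th],[0,0,th+.1]],xatol=1e-5,fatol=.01))
            if bs is None or r.fun<bs.fun: bs=r
        cx,cy,th=bs.x
        ctr=c+ex*cx+ey*cy; td=-(np.cos(th)*ex+np.sin(th)*ey)
        org=ctr-.014*nn
        r=dict(n=nn,topc=ctr,org=org,tab=td,near=org+.0585*td,far=org-.0585*td,tabpt=org+.08*td+.009*nn)
        out.append(r)
        if verbose:
            print(n,'pts',len(p),'res',bs.fun,'tilt',np.degrees(np.arccos(nn[2])).round(2),'yawtab',np.degrees(np.arctan2(td[1],td[0])).round(2))
            for kk,v in r.items(): print('  ',kk,np.round(v,4))
    return out
def dishfit(n,box=(.42,.64,-.16,.08),z=(.006,.022),c0=(.53,-.04)):
    d=load(n);P=cloud(d).reshape(-1,3);C=d['color'].reshape(-1,3)
    m=(P[:,0]>box[0])&(P[:,0]<box[1])&(P[:,1]>box[2])&(P[:,1]<box[3])&(P[:,2]>z[0])&(P[:,2]<z[1])
    p=P[m]; 
    f=lambda s:np.hypot(p[:,0]-s[0],p[:,1]-s[1])-.05
    r=least_squares(f,c0,loss='soft_l1',f_scale=.001); 
    print(n,'dish',r.x.round(4),len(p),'med res',np.median(abs(f(r.x))).round(5)); return r.x
E
python3 - <<'E'
from fit import *
lidfit(['scene0','side0'])
for n in('scene0','side0'): dishfit(n)
for n in('scene0','side0'): dishfit(n,z=(.004,.014))
P=cloud(load('scene0'));
print([P[v,u].round(4) for u,v in((310,330),(380,290),(260,300))])
P=cloud(load('side0'));print([P[v,u].round(4) for u,v in((300,250),(300,380),(420,300))])
E
```

```text
scene0 pts 1076 res 1370.4237949285302 tilt 8.43 yawtab 176.58
   n [-0.1269  0.0732  0.9892]
   topc [ 0.5312 -0.0316  0.0388]
   org [ 0.533  -0.0326  0.0249]
   tab [-0.9896  0.0591 -0.1314]
   near [ 0.4751 -0.0291  0.0173]
   far [ 0.5909 -0.036   0.0326]
   tabpt [ 0.4527 -0.0272  0.0233]
side0 pts 1644 res 798.3569733532304 tilt 8.43 yawtab 177.05
   n [-0.1265  0.0743  0.9892]
   topc [ 0.5321 -0.0285  0.0388]
   org [ 0.5339 -0.0295  0.0249]
   tab [-0.9901  0.051  -0.1304]
   near [ 0.476  -0.0265  0.0173]
   far [ 0.5918 -0.0325  0.0325]
   tabpt [ 0.4535 -0.0248  0.0234]
scene0 dish [ 0.5841 -0.1033] 289 med res 0.01464
side0 dish [ 0.5901 -0.0773] 116 med res 0.03345
scene0 dish [ 0.5792 -0.0969] 182 med res 0.01743
side0 dish [ 0.6851 -0.1155] 33 med res 0.00115
[array([ 0.3395, -0.1365,  0.0005]), array([ 5.381e-01, -1.757e-01, -1.000e-04]), array([0.3673, 0.0149, 0.0012])]
[array([ 6.534e-01, -1.600e-02,  1.000e-04]), array([ 0.4507,  0.2692, -0.0008]), array([ 3.601e-01, -1.400e-02, -2.000e-04])]
```

```bash
cat > ortho.py <<'E'
from h import *
def ortho(names,fn,x=(.40,.64),y=(-.17,.07),s=1500,zr=(-.01,.07)):
    ims=[]
    for n in names:
        d=load(n);P=cloud(d).reshape(-1,3);C=d['color'].reshape(-1,3)
        m=(P[:,0]>x[0])&(P[:,0]<x[1])&(P[:,1]>y[0])&(P[:,1]<y[1])&(P[:,2]<zr[1])&(P[:,2]>zr[0])
        p=P[m];o=np.argsort(p[:,2]);p=p[o]
        im=np.zeros((int((x[1]-x[0])*s),int((y[1]-y[0])*s)),np.uint8)
        for q in p:
            cv2.circle(im,(int((y[1]-q[1])*s),int((x[1]-q[0])*s)),2,int(40+np.clip(q[2]/.05,0,1)*215),-1)
        im=cv2.applyColorMap(im,cv2.COLORMAP_JET)
        for k in np.arange(x[0],x[1],.02): cv2.line(im,(0,int((x[1]-k)*s)),(6,int((x[1]-k)*s)),(255,255,255),1)
        for k in np.arange(y[0],y[1],.02): cv2.line(im,(int((y[1]-k)*s),0),(int((y[1]-k)*s),6),(255,255,255),1)
        ims.append(im)
    cv2.imwrite(f'pics/{fn}.png',np.hstack(ims))
E
python3 - <<'E'
from ortho import *
ortho(['scene0','side0'],'ortho0')
E
```

```text
(no output)
```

View pics/ortho0.png

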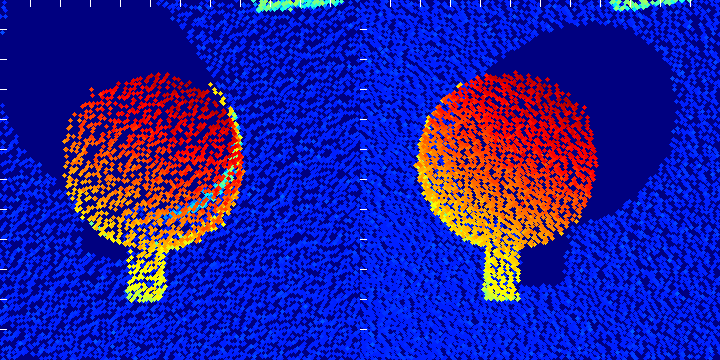

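Run:
```python
from h import *
from scipy.optimize import least_squares
for n in('scene0','side0'):
    d=load(n);P=cloud(d);C=d['color'].astype(int)
    m=(abs(P[...,0]-.53)<.09)&(P[...,1]>-.13)&(P[...,1]<.05)&(P[...,2]>.002)&(P[...,2]<.02)&(P[...,0]<.605)&(P[...,0]>.47)
    m&=(C.sum(-1)>270) if n=='scene0' else (P[...,0]>0)
    p=P[m];v,u=np.nonzero(m)
    f=lambda s:np.hypot(p[:,0]-s[0],p[:,1]-s[1])-.05
    r=least_squares(f,(.54,-.04),loss='soft_l1',f_scale=.001)
    print(n,r.x.round(4),len(p),np.median(abs(f(r.x))).round(4),np.percentile(np.degrees(np.arctan2(p[:,1]-r.x[1],p[:,0]-r.x[0])),[2,50,98]).round(0), u.min(),u.max(),v.min(),v.max())
    im=d['color'][:,:,::-1].copy();im[m]=(0,0,255);a=im[225:305,270:390] if n=='scene0' else im[215:295,300:420]
    cv2.imwrite(f'pics/dm_{n}.png',cv2.resize(a,(720,480),interpolation=0))
```

```text
scene0 [ 0.5472 -0.0383] 193 0.001 [-173. -124.  171.] 314 351 266 281
side0 [ 0.5274 -0.0242] 58 0.0053 [-126.  102.  170.] 307 391 245 288
```

View pics/dm_scene0.png

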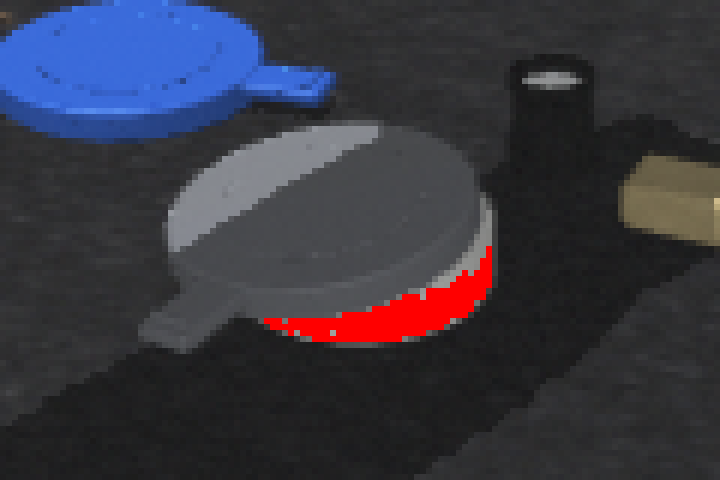

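View pics/dm_side0.png

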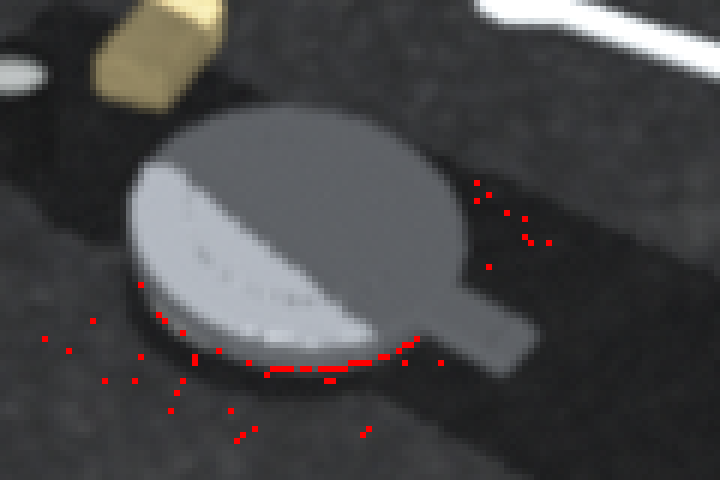

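drive_tool(moves=[50, 0, 0, 0, -1, 50, 0, 0, 0, -1], force=20)

```text
time: 0.35
tool_pos: [0.5494, 0.0001, 0.2489]
ee_rot: [-1.88, -2.514, 0.002]
contact_force: [0.0, -0.0, -0.7]
grip_width: 0.0516
```

```bash
cat > st.py <<'E'
from h import *
s=manip.sense();r=R.from_rotvec(s['ee_rot']).as_matrix()
print('t',round(s['time'],3),'pos',s['tool_pos'].round(4),'F',s['contact_force'].round(2),'T',s['torque'].round(3),'w',round(s['grip_width'],4));print('toolx',r[:,0].round(3),'tooly',r[:,1].round(3),'z',r[:,2].round(3),'q',s['q'].round(3))
E
python3 st.py
```

```text
t 0.35 pos [5.494e-01 1.000e-04 2.489e-01] F [ 0.02 -0.   -0.75] T [-0.015 -0.044 -0.006] w 0.0516
toolx [-0.283  0.959  0.001] tooly [ 0.959  0.283 -0.003] z [-0.003  0.    -1.   ] q [-0.153  0.26   0.02   1.334  0.     1.132]
```

drive_tool(moves=[50, 0, 0, 0, -1, 50, 0, 0, 0, -1, 50, 0, 0, 0, -1, 50, 0, 0, 0, -1, 50, 0, 0, 0, -1, 50, 0, 0, 0, -1, 50, 0, 0, 0, -1, 50, 0, 0, 0, -1, 50, 0.5, 0, 0.5, -0.8, 50, 0, 0, 0, 0])

```text
time: 1.6
tool_pos: [0.5166, 0.0044, 0.214]
ee_rot: [-0.019, -3.129, -0.003]
contact_force: [0.6, -0.5, 1.0]
grip_width: 0.0499
```

```bash
python3 st.py
python3 - <<'E'
from h import *
d=cap('wrist','wrist1');print(d['vertical_fov'],d['cx'],d['cy'],d['xyz'],d['rotation'])
E
```

```text
t 1.6 pos [0.5166 0.0044 0.214 ] F [ 0.58 -0.46  0.98] T [-0.051 -0.022 -0.031] w 0.0499
toolx [-1.     0.012  0.012] tooly [0.012 1.    0.002] z [-0.012  0.002 -1.   ] q [-0.154  0.223 -0.119  1.241 -0.    -0.142]
65.70646984690485 314.9202948668508 236.48848930525727 [0.44680519 0.00535609 0.3387271 ] [2.08755968 2.06066624 0.28811931]
```

View pics/wrist1.png

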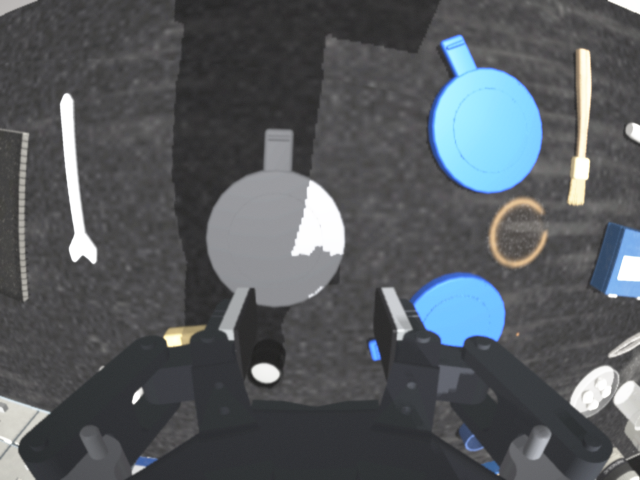

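Wrist view: grey lid centred at about (275,238), tab from (277,170) to (280,129), loupe at (265,360), clay at (185,335), dish rim just showing at (317,293).

```bash
cat >> h.py <<'E'
_c=cloud
def cloud(d):
    H,W=d['range_z'].shape
    if abs(float(d['vertical_fov'])-65.706)>1e-2: return _c(d)
    f=H/2/np.tan(np.radians(float(d['vertical_fov']))/2)
    v,u=np.mgrid[:H,:W]; a=u-d['cx'];b=v-d['cy'];r=np.hypot(a,b)+1e-9;th=np.minimum(r/f,1.4);z=d['range_z'].astype(float)
    t=np.tan(th)*z/r
    return np.stack([a*t,b*t,z],-1)@rot(d).T+np.array(d['xyz'])
E
python3 - <<'E'
from fit import *
from ortho import ortho
lidfit(['wrist1'])
P=cloud(load('wrist1'));C=load('wrist1')['color']
for u,v in((275,238),(279,131),(265,133),(291,133),(275,171),(317,293),(265,375),(350,150),(250,60),(120,200)):print((u,v),P[v,u].round(4),C[v,u])
ortho(['wrist1','side0'],'ortho1')
E
```

```text
wrist1 pts 15261 res 83.08005503484719 tilt 8.44 yawtab 176.92
   n [-0.1258  0.0755  0.9892]
   topc [ 0.5332 -0.0287  0.0391]
   org [ 0.535  -0.0297  0.0252]
   tab [-0.9901  0.0533 -0.13  ]
   near [ 0.4771 -0.0266  0.0176]
   far [ 0.5929 -0.0329  0.0328]
   tabpt [ 0.4546 -0.0248  0.0237]
(275, 238) [ 0.5325 -0.0287  0.0389] [147 149 153]
(279, 131) [ 0.4436 -0.0238  0.0265] [145 145 149]
(265, 133) [ 4.447e-01 -3.900e-02  3.000e-04] [111 112 115]
(291, 133) [ 0.4455 -0.0139  0.0243] [134 135 138]
(275, 171) [ 0.4768 -0.0275  0.0314] [147 148 151]
(317, 293) [ 6.014e-01  6.200e-03 -3.000e-04] [148 149 153]
(265, 375) [ 0.6753 -0.0468  0.0374] [242 242 241]
(350, 150) [0.4615 0.0377 0.0005] [79 78 79]
(250, 60) [ 3.76e-01 -5.17e-02 -1.00e-04] [48 48 49]
(120, 200) [ 5.014e-01 -1.925e-01  1.000e-04] [76 75 77]
```

View pics/ortho1.png

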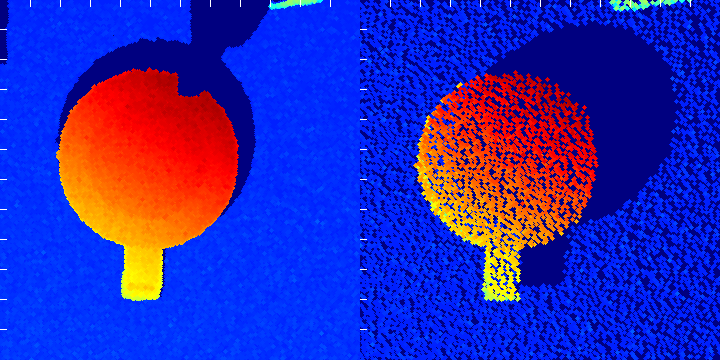

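drive_tool(moves=[45, 0.33, -0.12, 0.4, 0.3, 45, 0.33, -0.12, 0.4, 0, 45, 0.33, -0.12, 0.4, 0, 45, 0.33, -0.12, 0.4, 0, 45, 0, 0, 0, 0, 45, 0, 0, 0, 0])

```text
time: 2.4
tool_pos: [0.4453, -0.0235, 0.1234]
ee_rot: [0.101, 3.135, -0.002]
contact_force: [0.3, -0.6, 1.7]
grip_width: 0.045
```

```bash
python3 st.py
```

```text
t 2.4 pos [ 0.4453 -0.0235  0.1234] F [ 0.28 -0.55  1.74] T [-0.012 -0.02   0.014] w 0.045
toolx [-0.998  0.065 -0.005] tooly [ 0.065  0.998 -0.001] z [ 0.005 -0.001 -1.   ] q [-0.241  0.159 -0.451  0.956 -0.    -0.177]
```

```bash
python3 - <<'E'
from fit import *
cap('wrist','wrist2'); cap('scene','scene2'); lidfit(['wrist2'])
E
python3 st.py
```

```text
wrist2 pts 13870 res 1013.3109964517888 tilt 9.03 yawtab 178.61
   n [-0.1368  0.0768  0.9876]
   topc [ 0.522  -0.0265  0.0376]
   org [ 0.5239 -0.0276  0.0237]
   tab [-0.99    0.0241 -0.139 ]
   near [ 0.466  -0.0262  0.0156]
   far [ 0.5818 -0.029   0.0319]
   tabpt [ 0.4435 -0.025   0.0215]
t 2.5 pos [ 0.445  -0.0233  0.1231] F [-0.04  0.4  -0.19] T [0.06  0.009 0.036] w 0.0449
toolx [-0.998  0.064 -0.005] tooly [ 0.064  0.998 -0.001] z [ 0.005 -0.001 -1.   ] q [-0.241  0.159 -0.452  0.955 -0.    -0.177]
```

View pics/wrist2.png

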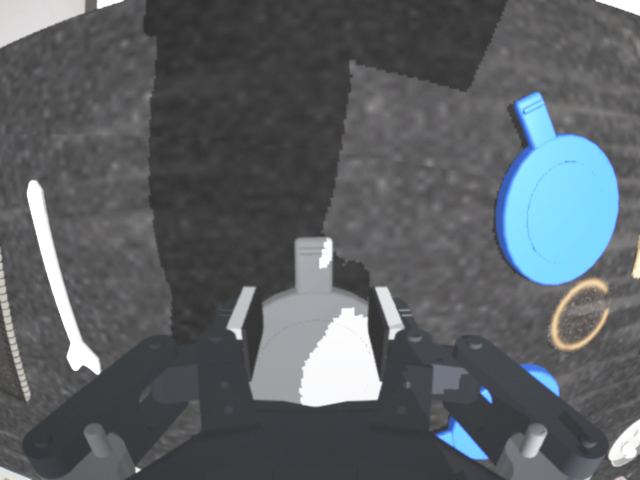

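Run:
```python
from h import *
P=cloud(load('wrist2'))
for u,v in((314,240),(314,238),(297,260),(331,270),(314,275),(314,245)):print((u,v),P[v,u].round(4))
```

```text
(314, 240) [ 0.4423 -0.0235  0.0259]
(314, 238) [ 0.4415 -0.0235  0.0243]
(297, 260) [ 0.4544 -0.035   0.0271]
(331, 270) [ 0.4626 -0.014   0.027 ]
(314, 275) [ 0.4648 -0.025   0.0284]
(314, 245) [ 0.4453 -0.0237  0.0268]
```

drive_tool(moves=[45, 0.06, 0, 0.4, -0.05, 45, 0.06, 0, 0.4, 0, 45, 0, 0, 0.4, 0, 45, 0, 0, 0.15, 0, 45, 0, 0, 0, 0])

```text
time: 3.12
tool_pos: [0.4447, -0.0233, 0.0438]
ee_rot: [0.087, 3.127, -0.005]
contact_force: [0.4, -0.1, 1.0]
grip_width: 0.0451
```

```bash
python3 st.py
```

```text
t 3.125 pos [ 0.4447 -0.0233  0.0438] F [ 0.4  -0.11  1.  ] T [-0.045  0.032  0.008] w 0.0451
toolx [-0.998  0.056 -0.014] tooly [ 0.056  0.998 -0.003] z [ 0.014 -0.003 -1.   ] q [-0.241  0.244 -0.585  0.728  0.    -0.185]
```

drive_tool(moves=[45, 0.13, 0, 0.12, 0, 45, 0, 0, 0.12, 0, 45, 0, 0, 0, 0])

```text
time: 3.5
tool_pos: [0.4377, -0.023, 0.03]
ee_rot: [0.087, 3.124, -0.005]
contact_force: [0.6, 0.5, -0.1]
grip_width: 0.0449
```

```bash
python3 st.py
```

```text
t 3.5 pos [ 0.4377 -0.023   0.03  ] F [ 0.63  0.52 -0.14] T [ 0.01   0.07  -0.071] w 0.0449
toolx [-0.998  0.056 -0.016] tooly [ 0.056  0.998 -0.003] z [ 0.016 -0.004 -1.   ] q [-0.245  0.251 -0.622  0.681  0.    -0.189]
```

drive_tool(moves=[26, 0, 0, 0, 0, 24, 0, 0, 0, 0, 22, 0, 0, 0, 0, 22, 0, 0, 0, 0], force=20)

```text
time: 4.0
tool_pos: [0.4378, -0.0232, 0.0304]
ee_rot: [0.087, 3.124, -0.006]
contact_force: [-1.0, -0.3, 0.2]
grip_width: 0.0231
```

```bash
python3 st.py;  python3 - <<'E'
from fit import *
for n in('scene','side','wrist'): cap(n,n+'3')
lidfit(['side3'],box=(.46,.64,-.14,.06))
a=load('scene3')['color'][225:305,260:380,::-1]; b=load('side3')['color'][215:295,300:420,::-1]
cv2.imwrite('pics/crop3.png',np.hstack([cv2.resize(a,(400,266),interpolation=2),cv2.resize(b,(400,266),interpolation=2)]))
E
```

```text
t 4.0 pos [ 0.4378 -0.0232  0.0304] F [-0.98 -0.31  0.23] T [ 0.011  0.089 -0.059] w 0.0231
toolx [-0.998  0.056 -0.017] tooly [ 0.056  0.998 -0.003] z [ 0.017 -0.004 -1.   ] q [-0.245  0.251 -0.621  0.682 -0.    -0.189]
side3 pts 1495 res 971.642069370017 tilt 8.24 yawtab 164.92
   n [-0.1206  0.0773  0.9897]
   topc [ 0.533  -0.028   0.0388]
   org [ 0.5347 -0.0291  0.025 ]
   tab [-0.9565  0.2576 -0.1367]
   near [ 0.4787 -0.014   0.017 ]
   far [ 0.5906 -0.0441  0.033 ]
   tabpt [ 0.4571 -0.0078  0.023 ]
```

View pics/crop3.png

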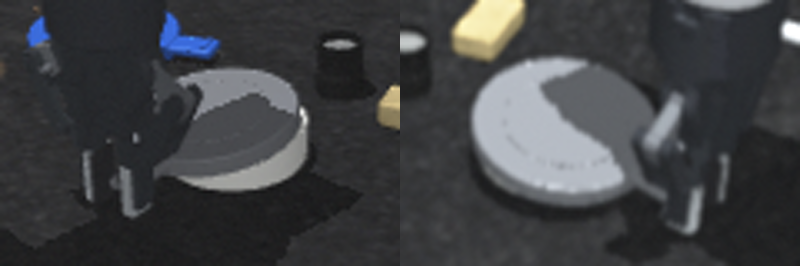

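View pics/wrist3.png

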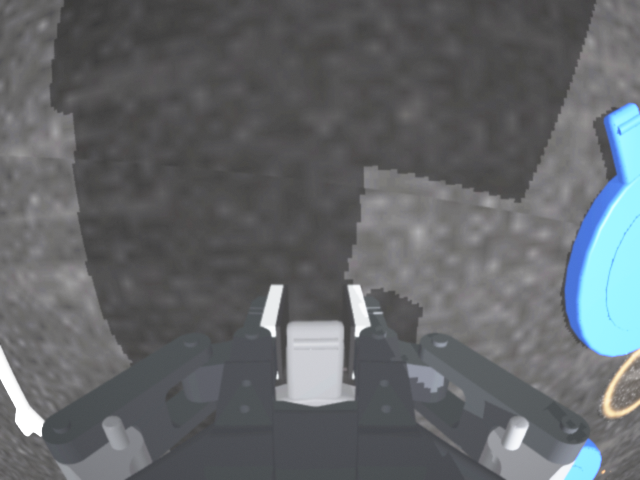

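drive_tool(moves=[20, 0, 0, 0, 0, 20, 0, 0, 0, 0])

```text
time: 4.4
tool_pos: [0.4378, -0.0232, 0.0304]
ee_rot: [0.087, 3.124, -0.006]
contact_force: [-1.1, 0.4, 0.9]
grip_width: 0.0233
```

```bash
python3 st.py
```

```text
t 4.4 pos [ 0.4378 -0.0232  0.0304] F [-1.1   0.42  0.88] T [-0.02   0.125 -0.09 ] w 0.0233
toolx [-0.998  0.056 -0.017] tooly [ 0.056  0.998 -0.003] z [ 0.017 -0.004 -1.   ] q [-0.245  0.251 -0.621  0.682 -0.    -0.189]
```

drive_tool(moves=[22, 0, 0, -0.1, 0, 22, 0, 0, -0.1, 0, 22, 0, 0, 0, 0])

```text
time: 4.78
tool_pos: [0.4378, -0.0231, 0.0433]
ee_rot: [0.087, 3.123, -0.006]
contact_force: [-0.3, 0.1, -1.5]
grip_width: 0.023
```

```bash
python3 st.py;  cat > look.py <<'E'
import sys
from fit import *
k=sys.argv[1]
for n in('side','scene'): cap(n,n+k)
lidfit(['side'+k,'scene'+k],box=(.465,.64,-.14,.06),zmin=.026)
a=load('scene'+k)['color'][215:305,260:395,::-1]; b=load('side'+k)['color'][205:295,290:425,::-1]
cv2.imwrite(f'pics/crop{k}.png',np.hstack([cv2.resize(a,(400,266),interpolation=2),cv2.resize(b,(400,266),interpolation=2)]))
E
python3 look.py 4
```

```text
t 4.775 pos [ 0.4378 -0.0231  0.0433] F [-0.3   0.07 -1.55] T [0.058 0.136 0.047] w 0.023
toolx [-0.998  0.056 -0.017] tooly [ 0.056  0.998 -0.003] z [ 0.017 -0.004 -1.   ] q [-0.245  0.232 -0.603  0.718  0.    -0.189]
side4 pts 1425 res 1028.2298685496307 tilt 4.28 yawtab 165.87
   n [-0.0293  0.0687  0.9972]
   topc [ 0.5341 -0.0284  0.0436]
   org [ 0.5345 -0.0293  0.0296]
   tab [-0.9688  0.2438 -0.0453]
   near [ 0.4779 -0.0151  0.027 ]
   far [ 0.5912 -0.0436  0.0323]
   tabpt [ 0.4568 -0.0092  0.035 ]
scene4 pts 667 res 1916.7925820872983 tilt 3.84 yawtab -177.21
   n [-0.0317  0.0589  0.9978]
   topc [ 0.5354 -0.036   0.0442]
   org [ 0.5359 -0.0368  0.0303]
   tab [-0.9984 -0.0486 -0.0288]
   near [ 0.4775 -0.0396  0.0286]
   far [ 0.5943 -0.0339  0.0319]
   tabpt [ 0.4557 -0.0401  0.0369]
```

View pics/crop4.png

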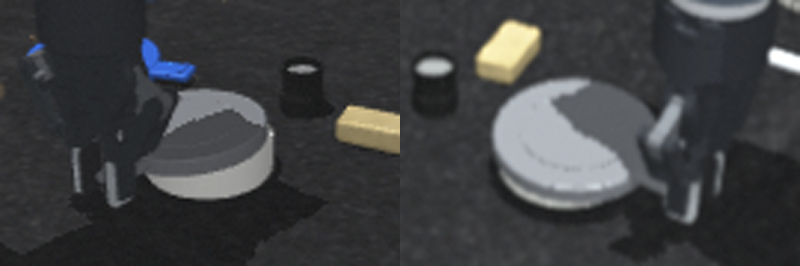

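The lid pivots in the pads: x-tilt went from 7.2° to 1.7° and the far edge stayed at 32 mm. Continuing the lift.

drive_tool(moves=[22, 0, 0, -0.1, 0, 22, 0, 0, -0.1, 0, 22, 0, 0, -0.1, 0, 22, 0, 0, 0, 0, 22, 0, 0, 0, 0])

```text
time: 5.5
tool_pos: [0.4372, -0.0229, 0.0622]
ee_rot: [0.087, 3.124, -0.005]
contact_force: [0.1, -0.1, -1.6]
grip_width: 0.0231
```

```bash
python3 st.py; python3 look.py 5
```

```text
t 5.5 pos [ 0.4372 -0.0229  0.0622] F [ 0.11 -0.13 -1.58] T [-0.016  0.161 -0.001] w 0.0231
toolx [-0.998  0.056 -0.016] tooly [ 0.056  0.998 -0.003] z [ 0.016 -0.004 -1.   ] q [-0.245  0.207 -0.576  0.771  0.    -0.189]
side5 pts 1314 res 1124.4968133682987 tilt 6.43 yawtab 168.71
   n [0.1002 0.05   0.9937]
   topc [ 0.5339 -0.0282  0.0504]
   org [ 0.5324 -0.0289  0.0365]
   tab [-0.9768  0.1949  0.0887]
   near [ 0.4753 -0.0175  0.0417]
   far [ 0.5896 -0.0403  0.0313]
   tabpt [ 0.4552 -0.0129  0.0526]
scene5 pts 599 res 1996.093284705779 tilt 6.2 yawtab -179.4
   n [0.1    0.0407 0.9942]
   topc [ 0.5338 -0.0339  0.0509]
   org [ 0.5324 -0.0344  0.037 ]
   tab [-0.9949 -0.0104  0.1005]
   near [ 0.4742 -0.035   0.0428]
   far [ 0.5906 -0.0338  0.0311]
   tabpt [ 0.4537 -0.0349  0.0539]
```

View pics/crop5.png

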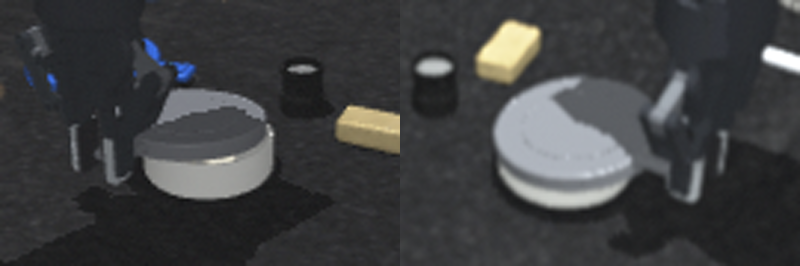

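drive_tool(moves=[22, 0, 0, -0.1, 0, 22, 0, 0, -0.1, 0, 22, 0, 0, 0, 0, 22, 0, 0, 0, 0])

```text
time: 6.1
tool_pos: [0.4369, -0.0229, 0.0749]
ee_rot: [0.087, 3.124, -0.005]
contact_force: [-0.2, -0.3, -1.2]
grip_width: 0.023
```

```bash
python3 st.py; python3 look.py 6
python3 - <<'E'
from h import *
from scipy.optimize import least_squares
d=load('scene6');P=cloud(d);C=d['color'].astype(int)
m=(abs(P[...,0]-.53)<.07)&(P[...,1]>-.13)&(P[...,1]<.05)&(P[...,2]>.003)&(P[...,2]<.026)&(P[...,0]>.48)&(C.sum(-1)>300)
p=P[m]
f=lambda s:np.hypot(p[:,0]-s[0],p[:,1]-s[1])-.05
r=least_squares(f,(.54,-.04),loss='soft_l1',f_scale=.001);print('scene',r.x,len(p),np.median(abs(f(r.x))))
d=load('side6');P=cloud(d);C=d['color'].astype(int)
m=(abs(P[...,0]-.53)<.08)&(P[...,1]>-.10)&(P[...,1]<.06)&(P[...,2]>.003)&(P[...,2]<.026)&(P[...,0]>.48)&(C.sum(-1)>300)
p=P[m];r=least_squares(f,(.54,-.04),loss='soft_l1',f_scale=.001);print('side',r.x,len(p),np.median(abs(f(r.x))))
E
```

```text
t 6.1 pos [ 0.4369 -0.0229  0.0749] F [-0.24 -0.26 -1.16] T [0.032 0.115 0.001] w 0.023
toolx [-0.998  0.056 -0.016] tooly [ 0.056  0.998 -0.003] z [ 0.016 -0.004 -1.   ] q [-0.245  0.191 -0.556  0.807  0.    -0.189]
side6 pts 1268 res 1155.7852162126833 tilt 10.8 yawtab 170.27
   n [0.1829 0.0404 0.9823]
   topc [ 0.5325 -0.0269  0.0552]
   org [ 0.5299 -0.0275  0.0414]
   tab [-0.9706  0.1664  0.1739]
   near [ 0.4731 -0.0177  0.0516]
   far [ 0.5867 -0.0372  0.0313]
   tabpt [ 0.4539 -0.0138  0.0642]
scene6 pts 527 res 2071.2849246366027 tilt 10.69 yawtab 179.62
   n [0.183  0.0304 0.9826]
   topc [ 0.5326 -0.034   0.0557]
   org [ 0.5301 -0.0345  0.042 ]
   tab [-0.9831  0.0065  0.1829]
   near [ 0.4725 -0.0341  0.0527]
   far [ 0.5876 -0.0348  0.0313]
   tabpt [ 0.4531 -0.0337  0.0654]
scene [ 0.54755035 -0.03798005] 513 0.0016029400787030273
side [ 0.54655857 -0.03902082] 268 0.0006820891045473537
```

View pics/crop6.png

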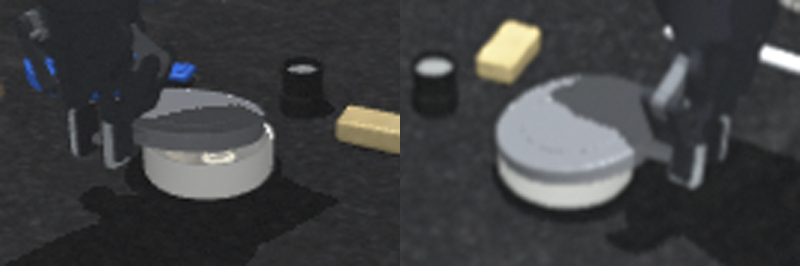

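drive_tool(moves=[18, 0, 0, 0, 0, 18, 0, 0, 0, 0, 18, 0, 0, 0, 0], force=90)

```text
time: 6.58
tool_pos: [0.4367, -0.0228, 0.0746]
ee_rot: [0.087, 3.125, -0.005]
contact_force: [0.3, -0.0, -0.5]
grip_width: 0.0201
```

drive_tool(moves=[18, 0, 0, -0.08, 0, 18, 0, 0, -0.06, 0, 18, 0, 0, 0, 0], force=90)

```text
time: 6.95
tool_pos: [0.4366, -0.0228, 0.0836]
ee_rot: [0.087, 3.125, -0.005]
contact_force: [-0.9, 1.0, -0.5]
grip_width: 0.0202
```

```bash
python3 st.py
cat > look2.py <<'E'
import sys
from fit import *
def lid2(n,zmin=.026,xmin=.47,yaw=177,zmax=.09,verbose=True):
    d=load(n);P=cloud(d).reshape(-1,3)
    q=P[(P[:,0]>xmin)&(P[:,0]<.66)&(P[:,1]>-.15)&(P[:,1]<.07)&(P[:,2]>zmin)&(P[:,2]<zmax)]
    rng=np.random.default_rng(0);best=None
    for _ in range(800):
        a,b,c=q[rng.choice(len(q),3,False)];nn=np.cross(b-a,c-a);l=np.linalg.norm(nn)
        if l<1e-5: continue
        nn/=l;nn*=np.sign(nn[2])
        if nn[2]<.9: continue
        s=(abs((q-a)@nn)<.0015).sum()
        if best is None or s>best[0]: best=(s,nn,a)
    nn,c=best[1:]
    for _ in range(3):
        k=abs((q-c)@nn)<.002;c=q[k].mean(0);nn=np.linalg.svd(q[k]-c,full_matrices=False)[2][2];nn*=np.sign(nn[2])
    p=q[k];td=np.array([np.cos(np.radians(yaw)),np.sin(np.radians(yaw)),0]);td-=td@nn*nn;td/=np.linalg.norm(td);e2=np.cross(nn,td)
    uv=np.c_[(p-c)@td,(p-c)@e2]; s=np.zeros(2)
    for it in range(20):
        w=uv-s;an=np.degrees(np.arctan2(w[:,1],-w[:,0]));r=np.hypot(*w.T)
        pts=[]
        for b in range(-100,100,8):
            m=(an>=b)&(an<b+8)&(r<.066)
            if m.sum()>5: pts.append(uv[m][np.argsort(r[m])[-2:]].mean(0))
        pts=np.array(pts)
        s=least_squares(lambda s:np.hypot(*(pts-s).T)-.0592,s,loss='soft_l1',f_scale=.001).x
    res=np.hypot(*(pts-s).T)-.0592
    top=c+td*s[0]+e2*s[1];org=top-.014*nn
    if verbose: print(n,len(p),'n',nn.round(3),'org',org.round(4),'near',(org+.0585*td).round(4),'far',(org-.0585*td).round(4),'res',np.std(res).round(4),len(pts))
    return nn,org
def dish2(n,z=(.003,.026),cmin=300):
    d=load(n);P=cloud(d);C=d['color'].astype(int)
    m=(abs(P[...,0]-.545)<.07)&(P[...,1]>-.12)&(P[...,1]<.05)&(P[...,2]>z[0])&(P[...,2]<z[1])&(C.sum(-1)>cmin)
    p=P[m];f=lambda s:np.hypot(p[:,0]-s[0],p[:,1]-s[1])-.05
    r=least_squares(f,(.547,-.038),loss='soft_l1',f_scale=.001);print(n,'dish',r.x.round(4),len(p),np.median(abs(f(r.x))).round(4));return r.x
if __name__=='__main__':
    k=sys.argv[1]; zm=float(sys.argv[2]) if len(sys.argv)>2 else .03
    for n in('side','scene'):
        cap(n,n+k)
        lid2(n+k,zm); dish2(n+k)
    a=load('scene'+k)['color'][215:305,260:395,::-1]; b=load('side'+k)['color'][205:295,290:425,::-1]
    cv2.imwrite(f'pics/crop{k}.png',np.hstack([cv2.resize(a,(400,266),interpolation=2),cv2.resize(b,(400,266),interpolation=2)]))
E
python3 -c "
from look2 import *
for n in('wrist1','side0','scene0'):lid2(n,.02)
for k in'456':
  for n in('side','scene'):lid2(n+k)
"
python3 look2.py 7
```

```text
t 6.95 pos [ 0.4366 -0.0228  0.0836] F [-0.9   1.01 -0.48] T [0.029 0.166 0.032] w 0.0202
toolx [-0.998  0.056 -0.015] tooly [ 0.056  0.998 -0.003] z [ 0.015 -0.004 -1.   ] q [-0.245  0.181 -0.543  0.832  0.    -0.189]
wrist1 14462 n [-0.122  0.075  0.99 ] org [ 0.535  -0.0297  0.0253] near [ 0.477  -0.0271  0.0179] far [ 0.593  -0.0322  0.0326] res 0.0026 25
side0 1555 n [-0.123  0.075  0.99 ] org [ 0.5327 -0.0294  0.0248] near [ 0.4748 -0.0269  0.0174] far [ 0.5907 -0.0319  0.0322] res 0.0009 25
scene0 1000 n [-0.122  0.074  0.99 ] org [ 0.5317 -0.0325  0.0249] near [ 0.4737 -0.03    0.0175] far [ 0.5897 -0.035   0.0322] res 0.0011 25
side4 1421 n [-0.03   0.068  0.997] org [ 0.5325 -0.0297  0.0296] near [ 0.4741 -0.0268  0.0277] far [ 0.5909 -0.0326  0.0315] res 0.0009 25
scene4 662 n [-0.031  0.059  0.998] org [ 0.5315 -0.0318  0.0298] near [ 0.4731 -0.0288  0.0279] far [ 0.5899 -0.0347  0.0318] res 0.0076 20
side5 1314 n [0.1   0.05  0.994] org [ 0.53   -0.0292  0.0368] near [ 0.4719 -0.0258  0.0425] far [ 0.5881 -0.0325  0.0311] res 0.001 25
scene5 611 n [0.101 0.041 0.994] org [ 0.5289 -0.0305  0.0372] near [ 0.4708 -0.0272  0.0429] far [ 0.587  -0.0338  0.0314] res 0.007 21
side6 1263 n [0.183 0.04  0.982] org [ 0.5273 -0.0284  0.042 ] near [ 0.4698 -0.0249  0.0525] far [ 0.5847 -0.032   0.0314] res 0.0009 25
scene6 538 n [0.185 0.03  0.982] org [ 0.5258 -0.0308  0.0426] near [ 0.4684 -0.0273  0.0533] far [ 0.5833 -0.0342  0.0319] res 0.0046 21
side7 1294 n [0.195 0.044 0.98 ] org [ 0.5271 -0.0288  0.0495] near [ 0.4698 -0.0252  0.0607] far [ 0.5844 -0.0325  0.0382] res 0.0009 25
side7 dish [ 0.5467 -0.0391] 367 0.0006
scene7 539 n [0.195 0.029 0.98 ] org [ 0.5241 -0.0319  0.0503] near [ 0.4668 -0.0285  0.0616] far [ 0.5814 -0.0354  0.0391] res 0.0068 22
scene7 dish [ 0.5469 -0.0388] 628 0.0019
```

View pics/crop7.png

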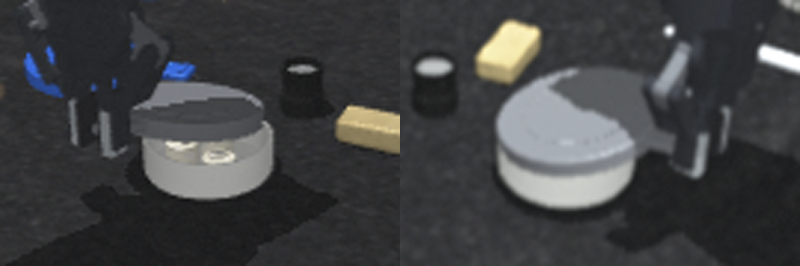

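drive_tool(moves=[18, -0.15, -0.06, 0, 0, 18, -0.15, -0.06, 0, 0, 18, 0, 0, 0, 0, 18, 0, 0, 0, 0], force=90)

```text
time: 7.55
tool_pos: [0.4556, -0.0318, 0.0833]
ee_rot: [0.088, 3.126, -0.005]
contact_force: [-0.5, 0.8, -1.9]
grip_width: 0.02
```

```bash
python3 st.py;python3 look2.py 8
```

```text
t 7.55 pos [ 0.4556 -0.0318  0.0833] F [-0.49  0.78 -1.88] T [ 0.052  0.144 -0.014] w 0.02
toolx [-0.998  0.056 -0.015] tooly [ 0.056  0.998 -0.003] z [ 0.015 -0.004 -1.   ] q [-0.254  0.212 -0.502  0.843  0.    -0.198]
side8 1222 n [0.194 0.043 0.98 ] org [ 0.5453 -0.0374  0.0491] near [ 0.488  -0.0338  0.0603] far [ 0.6026 -0.041   0.0379] res 0.0008 25
side8 dish [ 0.548 -0.039] 524 0.0013
scene8 507 n [0.197 0.032 0.98 ] org [ 0.5439 -0.0398  0.05  ] near [ 0.4866 -0.0363  0.0614] far [ 0.6011 -0.0433  0.0386] res 0.0024 20
scene8 dish [ 0.5469 -0.0397] 710 0.0029
```

View pics/crop8.png

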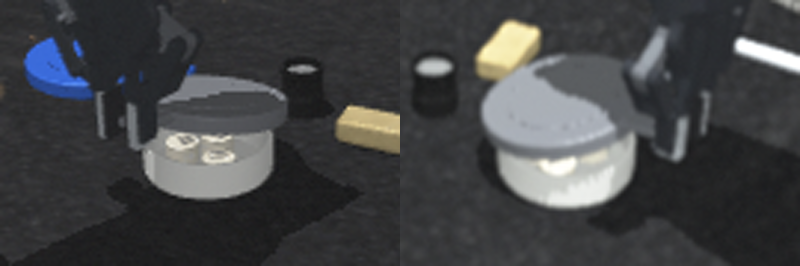

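drive_tool(moves=[18, 0, 0, 0.08, 0, 18, 0, 0, 0.08, 0, 18, 0, 0, 0.05, 0, 18, 0, 0, 0, 0], force=90)

```text
time: 8.15
tool_pos: [0.4552, -0.0315, 0.0698]
ee_rot: [0.087, 3.126, -0.005]
contact_force: [0.4, -0.3, -1.7]
grip_width: 0.0201
```

```bash
python3 st.py;python3 look2.py 9
```

```text
t 8.15 pos [ 0.4552 -0.0315  0.0698] F [ 0.41 -0.33 -1.71] T [ 0.012  0.151 -0.011] w 0.0201
toolx [-0.998  0.056 -0.014] tooly [ 0.056  0.998 -0.003] z [ 0.014 -0.003 -1.   ] q [-0.253  0.227 -0.523  0.806  0.    -0.198]
side9 1192 n [0.198 0.044 0.979] org [ 0.5452 -0.0374  0.0355] near [ 0.488  -0.0337  0.0469] far [ 0.6025 -0.041   0.0241] res 0.001 25
side9 dish [ 0.547 -0.039] 341 0.0008
scene9 500 n [0.195 0.031 0.98 ] org [ 0.5428 -0.0404  0.0366] near [ 0.4855 -0.0369  0.0479] far [ 0.6    -0.0438  0.0253] res 0.0062 21
scene9 dish [ 0.5478 -0.0385] 494 0.0015
```

View pics/crop9.png

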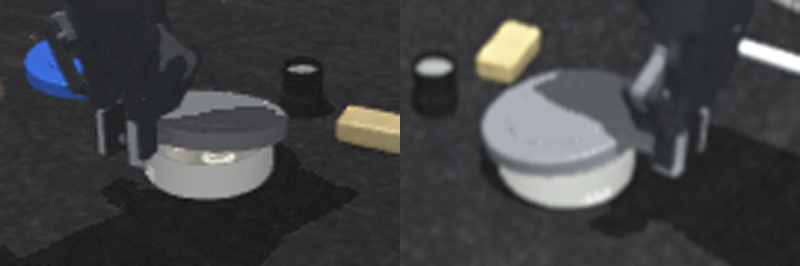

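drive_tool(moves=[18, 0, 0, 0.07, 0, 22, 0, 0, 0, 0, 22, 0, 0, 0, 0], force=20)

```text
time: 8.62
tool_pos: [0.4556, -0.0316, 0.0657]
ee_rot: [0.087, 3.125, -0.005]
contact_force: [0.5, 0.7, -0.9]
grip_width: 0.0225
```

drive_tool(moves=[22, 0, 0, 0.07, 0, 22, 0, 0, 0.07, 0, 22, 0, 0, 0, 0], force=20)

```text
time: 9.0
tool_pos: [0.4558, -0.0317, 0.0568]
ee_rot: [0.087, 3.125, -0.005]
contact_force: [-0.3, 0.4, -0.6]
grip_width: 0.0219
```

```bash
python3 st.py;python3 look2.py 10
```

```text
t 9.0 pos [ 0.4558 -0.0317  0.0568] F [-0.34  0.35 -0.57] T [-0.024  0.109 -0.007] w 0.0219
toolx [-0.998  0.056 -0.016] tooly [ 0.056  0.998 -0.003] z [ 0.015 -0.004 -1.   ] q [-0.253  0.243 -0.542  0.77   0.    -0.198]
side10 1231 n [0.143 0.046 0.989] org [ 0.5473 -0.0369  0.0272] near [ 0.4894 -0.0334  0.0354] far [ 0.6051 -0.0404  0.0191] res 0.0011 25
side10 dish [ 0.5467 -0.0391] 274 0.0007
scene10 544 n [0.145 0.035 0.989] org [ 0.5457 -0.0397  0.0278] near [ 0.4879 -0.0363  0.0362] far [ 0.6035 -0.0431  0.0195] res 0.0049 20
scene10 dish [ 0.5475 -0.0383] 350 0.001
```

View pics/crop10.png

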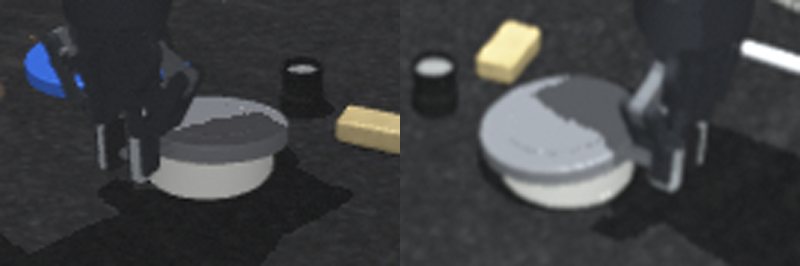

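drive_tool(moves=[22, 0.04, 0, 0.07, 0, 22, 0.04, 0, 0.07, 0, 22, 0, 0, 0.05, 0, 22, 0, 0, 0, 0], force=20)

```text
time: 9.6
tool_pos: [0.4514, -0.0316, 0.0451]
ee_rot: [0.087, 3.123, -0.006]
contact_force: [-0.4, -0.3, -0.3]
grip_width: 0.0219
```

```bash
python3 st.py;python3 look2.py 11 .027
```

```text
t 9.6 pos [ 0.4514 -0.0316  0.0451] F [-0.37 -0.34 -0.33] T [-0.015 -0.151  0.01 ] w 0.0219
toolx [-0.998  0.056 -0.017] tooly [ 0.056  0.998 -0.003] z [ 0.017 -0.004 -1.   ] q [-0.256  0.251 -0.57   0.733  0.    -0.2  ]
side11 1331 n [0.051 0.048 0.998] org [ 0.5447 -0.0373  0.0235] near [ 0.4863 -0.0341  0.0264] far [ 0.603  -0.0405  0.0206] res 0.0009 25
side11 dish [ 0.5468 -0.038 ] 181 0.0013
scene11 616 n [0.058 0.038 0.998] org [ 0.5436 -0.039   0.0239] near [ 0.4853 -0.0358  0.0272] far [ 0.602  -0.0421  0.0206] res 0.0027 19
scene11 dish [ 0.5471 -0.0384] 269 0.001
```

View pics/crop11.png

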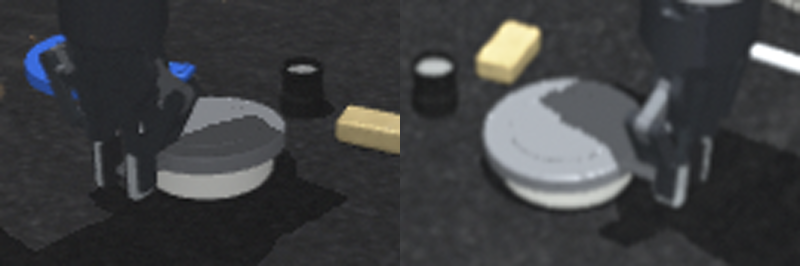

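drive_tool(moves=[22, -0.03, 0, 0.05, 0, 22, 0, 0, 0.05, 0, 22, 0, 0, 0, 0, 22, 0, 0, 0, 0], force=20)

```text
time: 10.2
tool_pos: [0.4535, -0.0317, 0.0391]
ee_rot: [0.087, 3.123, -0.006]
contact_force: [-0.7, -0.4, 2.1]
grip_width: 0.0223
```

```bash
python3 st.py;python3 look2.py 12 .027
```

```text
t 10.2 pos [ 0.4535 -0.0317  0.0391] F [-0.69 -0.37  2.1 ] T [0.166 0.014 0.03 ] w 0.0223
toolx [-0.998  0.056 -0.017] tooly [ 0.056  0.998 -0.003] z [ 0.017 -0.004 -1.   ] q [-0.255  0.262 -0.574  0.718  0.    -0.199]
side12 1331 n [-0.001  0.042  0.999] org [ 0.5475 -0.0368  0.0219] near [ 0.489  -0.0337  0.0217] far [ 0.6059 -0.0398  0.0221] res 0.0008 25
side12 dish [ 0.5477 -0.0339] 197 0.0041
scene12 631 n [0.002 0.035 0.999] org [ 0.5472 -0.0386  0.0222] near [ 0.4887 -0.0355  0.0222] far [ 0.6056 -0.0417  0.0222] res 0.001 18
scene12 dish [ 0.5474 -0.0384] 237 0.0011
```

View pics/crop12.png

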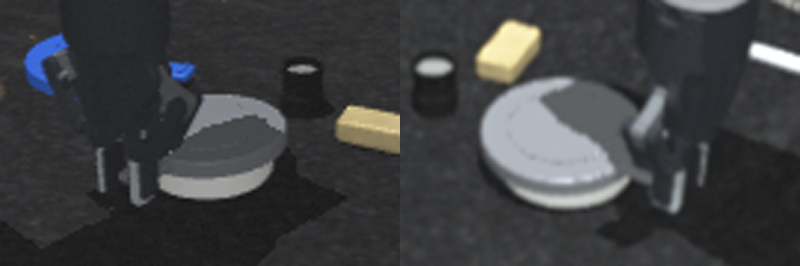

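drive_tool(moves=[23, 0, 0, 0, 0, 24, 0, 0, 0, 0, 25, 0, 0, 0, 0, 28, 0, 0, 0, 0, 34, 0, 0, 0, 0, 40, 0, 0, 0, 0, 40, 0, 0, 0, 0])

```text
time: 11.18
tool_pos: [0.4536, -0.0317, 0.0391]
ee_rot: [0.087, 3.123, -0.006]
contact_force: [0.3, 0.1, -0.5]
grip_width: 0.0401
```

```bash
python3 st.py;python3 look2.py 13 .027
```

```text
t 11.175 pos [ 0.4536 -0.0317  0.0391] F [ 0.32  0.11 -0.52] T [-0.006  0.006 -0.029] w 0.0401
toolx [-0.998  0.056 -0.017] tooly [ 0.056  0.998 -0.003] z [ 0.017 -0.004 -1.   ] q [-0.255  0.262 -0.574  0.718  0.    -0.199]
side13 1263 n [-0.001  0.003  1.   ] org [ 0.5478 -0.0365  0.0201] near [ 0.4894 -0.0335  0.0201] far [ 0.6062 -0.0396  0.0202] res 0.0011 25
side13 dish [ 0.5475 -0.0323] 193 0.0041
scene13 610 n [-0.006 -0.007  1.   ] org [ 0.5473 -0.0371  0.0202] near [ 0.4889 -0.034   0.0199] far [ 0.6057 -0.0402  0.0206] res 0.0017 18
scene13 dish [ 0.5467 -0.0381] 173 0.0012
```

View pics/crop13.png

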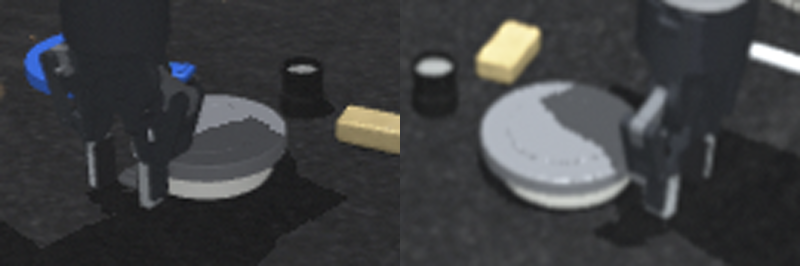

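Level, with origin z at 20 mm, so it is flush. Backing straight up, then checking without the gripper in the way.

drive_tool(moves=[42, 0, 0, -0.3, 0, 42, 0, 0, -0.5, 0, 42, 0, 0, -0.7, 0, 42, 0, 0, -0.7, 0, 42, 0, 0, -0.7, 0, 42, 0, 0, 0, 0, 42, 0, 0, 0, 0])

```text
time: 12.15
tool_pos: [0.4497, -0.0308, 0.2176]
ee_rot: [0.087, 3.125, -0.005]
contact_force: [0.4, -0.2, -0.6]
grip_width: 0.042
```

```bash
python3 st.py;python3 - <<'E'
from look2 import *
from fit import lidfit
for n in('scene','side','wrist'): cap(n,n+'14')
for n in('scene14','side14','wrist14'): lid2(n,.03)
lidfit(['scene14','side14','wrist14'])
for n in('scene0','scene14','side14'): dish2(n,z=(.003,.017))
# bystander depth change
for n in('scene','side'):
    a,b=load(n+'0'),load(n+'14');A,B=cloud(a),cloud(b)
    for nm,(x0,x1,y0,y1,z0) in dict(loupe=(.64,.70,-.09,-.02,.036),clay=(.6,.7,-.17,-.09,.015),timer=(.68,.85,-.3,-.18,.012),brush=(.36,.6,.16,.35,.006),spanner=(.36,.62,-.32,-.2,.004)).items():
        o=[]
        for P in(A,B):
            m=(P[...,0]>x0)&(P[...,0]<x1)&(P[...,1]>y0)&(P[...,1]<y1)&(P[...,2]>z0)&(P[...,2]<.05);o.append((m.sum(),P[m].mean(0).round(4) if m.any() else None))
        print(n,nm,o)
a=load('scene14')['color'][215:305,260:395,::-1]; b=load('side14')['color'][205:295,290:425,::-1]
cv2.imwrite('pics/crop14.png',np.hstack([cv2.resize(a,(400,266),interpolation=2),cv2.resize(b,(400,266),interpolation=2)]))
E
```

```text
t 12.15 pos [ 0.4497 -0.0308  0.2176] F [ 0.37 -0.16 -0.56] T [-0.045  0.022 -0.015] w 0.042
toolx [-0.998  0.056 -0.015] tooly [ 0.056  0.998 -0.003] z [ 0.015 -0.004 -1.   ] q [-0.255  0.093 -0.272  1.191  0.    -0.199]
scene14 987 n [-0.005 -0.001  1.   ] org [ 0.5468 -0.0386  0.0201] near [ 0.4884 -0.0355  0.0198] far [ 0.6053 -0.0416  0.0204] res 0.0011 25
side14 1401 n [-0.004  0.002  1.   ] org [ 0.5477 -0.0367  0.0201] near [ 0.4893 -0.0337  0.0198] far [ 0.6061 -0.0398  0.0203] res 0.0008 25
wrist14 9972 n [-0.004  0.001  1.   ] org [ 0.5497 -0.0368  0.0202] near [ 0.4912 -0.0338  0.0199] far [ 0.6081 -0.0399  0.0204] res 0.0056 25
scene14 pts 1018 res 1431.44690524011 tilt 0.4 yawtab 177.04
   n [-0.0068 -0.0019  1.    ]
   topc [ 0.5482 -0.039   0.0341]
   org [ 0.5483 -0.0389  0.0201]
   tab [-0.9986  0.0517 -0.0066]
   near [ 0.4899 -0.0359  0.0197]
   far [ 0.6068 -0.0419  0.0205]
   tabpt [ 0.4684 -0.0348  0.0285]
side14 pts 1443 res 979.2902946816358 tilt 0.26 yawtab 176.74
   n [-0.0043  0.0015  1.    ]
   topc [ 0.5486 -0.0364  0.0341]
   org [ 0.5487 -0.0364  0.020
[... 1034 characters left out ...]
panner [(np.int64(436), array([ 0.4727, -0.2552,  0.0065])), (np.int64(451), array([ 0.4735, -0.2554,  0.0064]))]
side loupe [(np.int64(108), array([ 0.6704, -0.0465,  0.0394])), (np.int64(108), array([ 0.6704, -0.046 ,  0.0394]))]
side clay [(np.int64(209), array([ 0.6506, -0.1226,  0.0208])), (np.int64(211), array([ 0.6506, -0.1224,  0.0208]))]
side timer [(np.int64(444), array([ 0.7746, -0.2588,  0.0213])), (np.int64(451), array([ 0.7747, -0.2588,  0.0213]))]
side brush [(np.int64(2821), array([0.4408, 0.2201, 0.0132])), (np.int64(2817), array([0.4407, 0.2201, 0.0132]))]
side spanner [(np.int64(318), array([ 0.4728, -0.2549,  0.0064])), (np.int64(324), array([ 0.4708, -0.2561,  0.0064]))]
```

View pics/crop14.png

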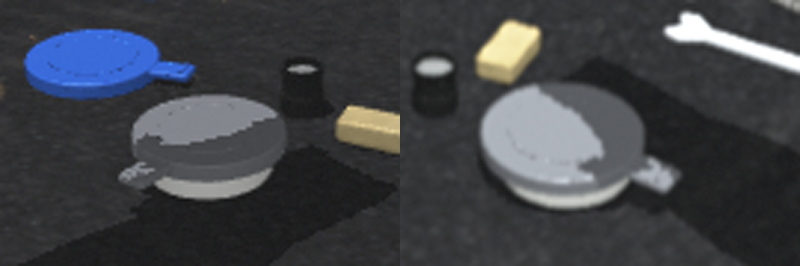

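View pics/wrist14.png

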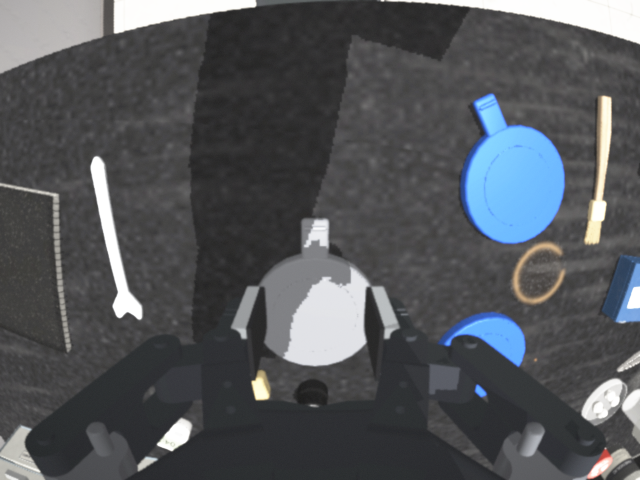

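```bash
python3 -c "
from station import manip
print(manip.close_job())"
```

```text
the job is handed in; nothing more can be done
None
```

The lid is back on the dish, closed and flush, and the job was handed in at about 12 s with the gripper open and well clear.

**What I did:**
- I pinched the grey lid by the end of its tab at 20 N, so it could pivot between the pads.
- I raised the tab side until its edge stood about 22 mm above the rim. The far edge stayed on the rim throughout, at about 31 mm.
- I then gripped harder, lifted the whole lid about 7 mm clear and carried it over the dish.
- I lowered it far side first, then the tab side, and opened the fingers gradually.

**Last checks:**
- **Flush:** the lid is level to within 0.4° and its origin is 20.1 mm above the worktop, against 20 mm when closed.
- **Centring:** the lid is about 1–3 mm off the dish centre, within the 7 mm play. The cameras disagreed by about 2–3 mm sideways: the scene camera showed it about 1 mm off, the side camera about 3 mm.
- **Dish and bystanders:** I found no sign that anything moved. The dish was within 0.5 mm of its starting place. The bystanders read within about 1 mm, except the spanner from the side camera, which read 2 mm different. Nothing went near the spanner and the scene camera showed it within 1 mm, so I took that as noise.
- **Height:** the highest part of the lid, the tab tip, stayed under the 50 mm limit, at just under that height by my calculation. I did not measure it directly.

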